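Shut the instrument cassette by tucking its cover under the lip

ROBOT

A 7-joint arm with a two-finger parallel gripper is mounted at the origin on a cart in front of the work surface, level with it; the furniture and walls round the work are solid. World frame = base frame: x ahead of the robot, y to its left, z up, the work surface at z = 0. Lengths are in m, angles in rad, forces in N, time in s.
With the tool pointing down it reaches from about 0.4 to 0.85 m from the base axis. Payload 10.4 kg.
Tool frame: the origin (TCP) lies at the very end of the fingers, on their centre line; the grasp point (between the pads) lies 19 mm behind it (tcp_to_grasp is the z of the grasp point in the tool frame, in m); z points along the fingers, y is the direction in which the jaws open and shut (so a half turn about z gives the same grasp; the last joint's range is limited). The gripper opens to 85 mm and grips with 20 to 120 N. Pads are 22 mm wide; open, the fingers measure 114 mm over their backs; the gripper's body (76 mm by 85 mm) begins 54 mm behind the grasp point. The pads swing forward as they close: fully open they stand 13 mm farther back than shut.
Start: joints at [1.104, 0.332, -0.065, 1.46, 0.022, 1.35, -0.088], TCP at [0.268, -0.564, 0.231] pointing down, gripper open.
Joint ranges: [-2.6, 2.6], [-0.5, 2.12], [-1.47, 1.34], [0.16, 2.42], [-1.27, 4.41], [0.06, 2.06], [-2.6, 2.6]. Speed limits (rad/s): [2.22, 2.22, 2.79, 2.79, 3.14, 3.14, 3.14].

INTERFACE

Orientations are given as a 3x3 rotation matrix whose columns are the frame's x, y, z axes.
In Python, from plant import * gives the robot as it stands.
- The arm moves only by the tool apply_moves, never from a script. Its argument "series" is a list that holds one entry, the list of rows, each a list of 5 numbers: the shift along the world's x, y, z in cm, then the turn about the world's z in degrees, then the closure, from -1 (fully open) to 1 (shut). A call has 1 to 10 rows; each row is the pose to reach, as a shift and turn from the pose commanded when the call began; what a row does not reach only later rows make up. A row lasts 1/8 s, in which the tool goes at most 62.5 mm and 10.7 degrees, less where a joint would pass 70% of its speed; a pose out of reach is approached as far as the arm can. A call with a gripper value outside its range is refused whole. The fingers move at their own pace and stop on an object; "squeeze" is the grip in N (left out, the last holds). Time passes only in rows, so rows that repeat a pose let the fingers close. It gives the time, the measured TCP pose, the force and the opening at its end, in the units of the state.
- read_state(): the state, without advancing time (a new reading comes with each control period).
- snapshot(name): name is "scene" or "top" or "wrist"; returns a dict with "image" (384x512x3 uint8, red, green, blue), "z_map" (384x512 float32, m along the optical axis (not along the pixel's ray), 0 where there is no reading), "fx", "fy", "cx", "cy" (pixels), "eye" and "attitude" of the camera in the world. Camera axes: x right, y down, z forward; pixel columns grow to the right and rows downward; lengths in m; the calibration is good to about 2 mm. A picture is of the moment at which its call begins.
- finish_job(): hands the job in, once; it reports no verdict.
The state is a dict: "time": time; "qpos": joint angles; "joint_velocities": joint speeds; "joint_torque": joint torques, N m; "tool_pos": TCP position; "ee_rot": TCP orientation; "ft_force": force on the tool from outside, world axes, zero at the start; "wrist_torque": the same for the moment, N m; "grip_width": finger opening in m.
Only numpy, scipy, OpenCV 4.12 (cv2) and the standard library are available. Lean on these libraries where they do the work, as an engineer would, in place of code of your own. Each camera call takes 0.05 s, during which the arm holds its last target.

TASK

Shut the small open metal instrument cassette: fold its hinged, springy cover over until it lies flat and, keeping it pressed down, push it along by the raised rib until its edge is tucked fully home beneath the retaining lip, so that it stays shut when you let go. Only push and press; nothing is to be picked up, the cassette stays standing where it is, and the carton, plaster cast and dropper bottle beside it are left alone.

Things in the scene. Friction and masses are not known exactly. Their poses are not given: they have to be found in the camera images.
- cassette: Open aluminium box 128 (x) x 84 (y) x 45 mm, about 1 kg, loose on four rubber feet that hold against a sideways push of 6 N. Origin: centre of underside; x runs from the lip wall (-64 mm, far from the robot) to the hinge wall (+64 mm; faces the robot within 35 degrees), y along the hinge, z up. Side and hinge walls 33 mm high, lip wall 45 mm. Hand instruments lie inside.
- lip_edge (a point): Middle of the lower inner edge of the retaining lip, at cassette frame (-51, 0, 40.5) mm. The lip is a ledge 76 mm long on top of the lip wall that reaches in from x = -64 to -51 mm; underside at z = 40.5 mm, top at z = 45 mm.
- cover_hinge (a point): Middle of the cover's hinge pin, the axis about which it folds (along the cassette's y): cassette frame (56, 0, 36) mm at the start; it shifts with the cover up to 11 mm towards the lip.
- cover_edge (a point): Middle of the cover's free edge, 103 mm from the hinge pin, at mid thickness. With the cover flat and not yet slid it lies 4 mm short of the lip; slid fully home it lies 7 mm beneath it.
- cover_rib (a point): Middle of the top of the raised rib on the outer face of the cover, a plate 103 (pin to free edge) x 70 x 3 mm with its mid-plane through the pin. Rib: parallel to the hinge, 69 to 75 mm from the pin, 36 mm long, 9 mm high; from it to the pin the face is flat. Shut, the outer face is on top: plate top at z = 37.5 mm, 3 mm below the lip's underside, rib top at 46.5 mm.
- cover (a joint): Hinge angle of the cover, rad: 0 = flat on the box (firm stop), pi/2 = upright, 2.0 = leaning back away from the lip (stop). A weak spring and friction hold it open, 1.2 to 1.65 at the start; about 0.1 N m (1 to 2 N near the rib) presses it flat; released untucked it springs up again to about 0.9. Held by the lip alone it rests at about 0.03.
- carriage (a joint): How far the hinge pin and the cover with it have slid towards the lip, m: 0 = back (start), 0.011 = fully home (firm stops). It slides in slots with 1.5 N friction, stays where it is left, and can be pushed either way by the rib. Slid more than 4 mm before the cover is flat, the cover lands on top of the lip.
- gauze_pack: Bystander: small printed carton 94 x 62 x 36 mm, loose beside the cassette on its -y side; origin at the centre of its underside. Leave alone.
- plaster_cast: Bystander: plaster dental cast 58 x 64 x 28 mm, loose beside the cassette on its +y side; origin at the centre of its underside. Leave alone.
- drop_bottle: Bystander: small dropper bottle, 26 mm across, 68 mm high, loose beside the cassette on its +y side; origin at the centre of its underside. Leave alone.

How it is judged:
By the outcome, as a careful person would: the job done as asked, in the order asked, and still so for the second after the job is handed in, with the robot touching nothing.
It also fails if it takes over 35 s, if anything falls off the work surface, if the arm or the gripper's body presses on something with over 40 N, if the wrist force passes 120 N, or if a joint passes its speed limit or range.

## Working session

There is one attempt and no reset: what is moved stays moved. The work goes in short steps, Python scripts to look and compute and a tool call to move; the robot and the scene stay as the last step left them, time stands still between calls to the robot, and variables do not carry over. Pictures are saved under pics/ and viewed, and the job is handed in when it is done.

Besides the shell and the picture viewer there is one more tool, called after ">>>" by a JSON object that holds its "method" and its "body", one argument or row to a line. apply_moves: Moves the arm, as the interface text tells. Its arguments: {"type":"object","properties":{"series":{"type":"array"},"squeeze":{"type":"number"}},"required":["series"]}

```bash
mkdir -p pics; ls; cat > h.py <<'E'
from plant import *
import numpy as np, cv2
def snap(n,f):
    s=snapshot(n); cv2.imwrite('pics/'+f+'.png',cv2.cvtColor(s['image'],cv2.COLOR_RGB2BGR)); np.savez('pics/'+f+'.npz',**s); return s
def pts(s):
    z=s['z_map']; v,u=np.mgrid[:z.shape[0],:z.shape[1]]
    c=np.stack([(u-s['cx'])/s['fx']*z,(v-s['cy'])/s['fy']*z,z],-1)
    return c@np.array(s['attitude']).T+np.array(s['eye'])
E
python3 - <<'E'
from h import *
st=read_state(); print(st['time'],st['tool_pos'],st['ee_rot'],st['grip_width'],st['ft_force'])
for n in ['scene','top','wrist']:
    s=snap(n,n+'0'); print(n,s['fx'],s['cx'],s['cy'],s['eye'],np.round(s['attitude'],3).tolist())
E
```

```text
pics
0.0 [ 0.26816128 -0.5641191   0.23049837] [[ 9.03128160e-01  4.29370506e-01 -7.04119323e-04]
 [ 4.29371073e-01 -9.03127273e-01  1.26863114e-03]
 [-9.11965714e-05 -1.44806497e-03 -9.99998947e-01]] 0.08558823393167352 [ 0.23963342  0.02363439 -0.28640447]
scene 415.27284527171537 257.61362420129336 186.7142220164108 [-0.01601954 -0.40938706  0.54989836] [[0.627, -0.436, 0.645], [-0.778, -0.373, 0.505], [0.02, -0.819, -0.574]]
top 383.0591070331603 264.74811040321833 188.00596217918473 [0.46196172 0.03316948 0.92086375] [[0.009, -0.999, 0.046], [-0.999, -0.011, -0.042], [0.043, -0.046, -0.998]]
wrist 329.72790358160927 256.98969203313686 186.20362031456852 [ 0.33636189 -0.53057303  0.37354547] [[0.429, -0.863, -0.266], [-0.903, -0.411, -0.125], [-0.001, 0.294, -0.956]]
```

View pics/scene0.png

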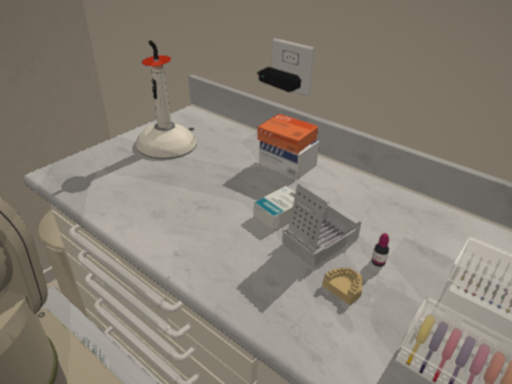

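View pics/top0.png

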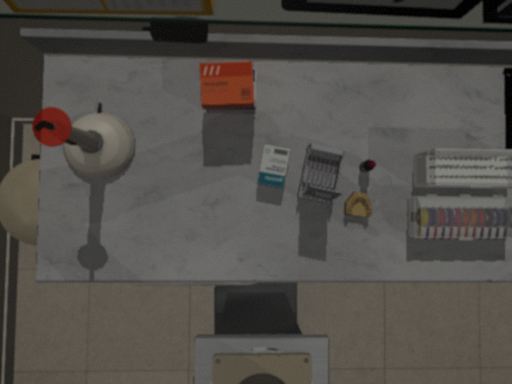

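The cassette sits at about px (320,172) in the top view and (320,230) in the scene view, with its cover standing. The carton is to its left, and the cast and bottle are to its right. Next I'll crop and measure.

```bash
python3 - <<'E'
from h import *
a=np.load('pics/top0.npz'); b=np.load('pics/scene0.npz')
im=a['image'][130:230,245:385]; im2=b['image'][170:310,240:410]
A=cv2.resize(im,None,fx=4,fy=4,interpolation=cv2.INTER_CUBIC);B=cv2.resize(im2,None,fx=4,fy=4,interpolation=cv2.INTER_CUBIC)
cv2.imwrite('pics/ca.png',A[:,:,::-1]);cv2.imwrite('pics/cb.png',B[:,:,::-1])
P=pts(a); H=P[...,2]
print(np.round(H[140:215:4,292:352:4]*1000).astype(int))
print(P[160,230],P[172,320])
E
```

```text
[[  0   2   0   0  -1  -1   1  -1  -2   2   0  -1   0  -1   0]
 [ -1   1  -2  -1   2  46   1   0   2  -1  -1   0  -1   2   2]
 [  3   3   3   4  32  47  44  44  45  45  45   0   0   1  -1]
 [  0  -2  -1  -2  35  22   6   4   7  45  46  48  45   2  -2]
 [  2   1   2   2  19  22  21   7   6   5   7   6  14   2   2]
 [ -1   3   0   5   6  18  24  24  17  17   7   5  29   1   1]
 [  0  -2  -1  21   6   6   6  23  23  21  17  20  34   1   0]
 [ -1  -2   1  36  21   4   4  22  21  22  21   5  34  -2   0]
 [  0   1   0  30  24  22   6   5  22  22  23  11   0   3   0]
 [ -1   2  -2   7  22  22  21   6   5   4  23  20   1   1  -2]
 [  0  -2   9   9  21  25  23  19   6  10   8  27   0   0   0]
 [  1  -2  25  17  20  18  22  25  20   8   4  34   0   0   0]
 [ -1  -1  38   9 119 134 139 137  23  23   8  34   0   1   0]
 [  3   2  37  68  83  95 109 111 118 125 135 139 138   1   1]
 [  2   0   6  39  39  50  60 113 113 113  96 106   1   1  -1]
 [ -1  -4   2  -2  -1  33  37   9  37  43  55   1   2   1  18]
 [ -1   1   4   0   2   1   3  -3  -1  12  40   1   0   3  21]
 [  2   1   1   3  -1  -1   1   1   2   0   1   2   0   8  30]
 [ -2  -1   2   3   1   3   0   3  -1  -1   2   3   2   7  29]]
[ 5.71061686e-01  7.84386705e-02 -2.96285062e-04] [ 0.54439384 -0.138901    0.00502349]
```

View pics/ca.png

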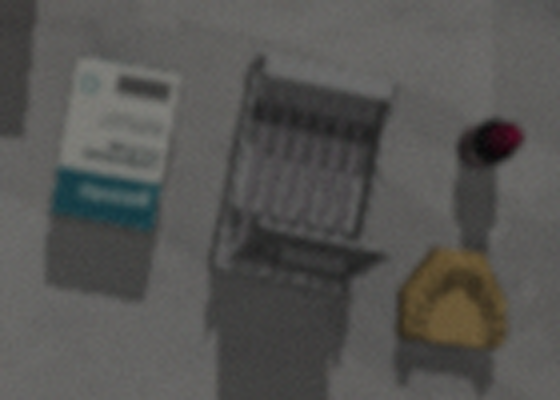

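View pics/cb.png

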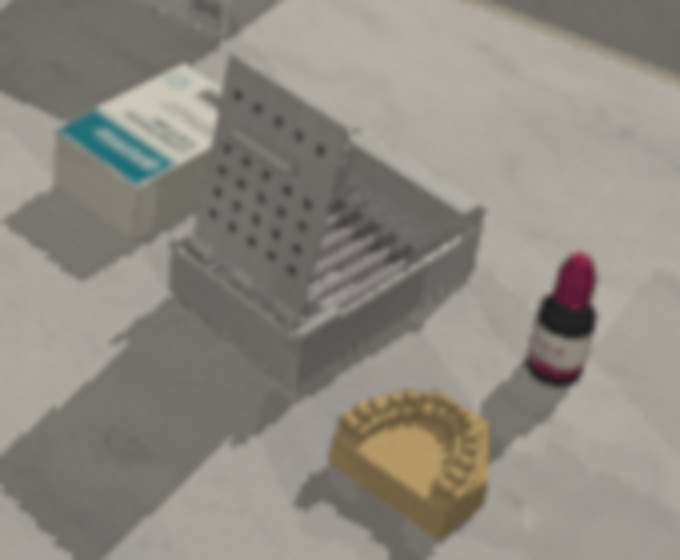

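```bash
python3 - <<'E'
from h import *
def rect(Q):
    r=cv2.minAreaRect((Q[:,:2]*1000).astype(np.float32)); return r
for f in ['top0','scene0']:
    s=np.load(f'pics/{f}.npz'); P=pts(s)
    m=(P[...,0]>.40)&(P[...,0]<.66)&(P[...,1]<-.075)&(P[...,1]>-.215)&(P[...,2]>.010)&(P[...,2]<.2)&(s['z_map']>0)
    n,l,st,c=cv2.connectedComponentsWithStats(m.astype(np.uint8))
    for i in range(1,n):
        if st[i,4]<40: continue
        Q=P[l==i]; print(f,i,st[i],Q.mean(0).round(3),rect(Q[Q[:,2]<.05]))
    i=1+np.argmax(st[1:,4]); Q=P[l==i]
    L=Q[(Q[:,2]>.040)&(Q[:,2]<.05)&(Q[:,0]>.56)]
    print('lip',len(L),L.mean(0),rect(L), np.degrees(np.arctan(np.polyfit(L[:,1],L[:,0],1)[0])))
    C=Q[(Q[:,2]>.055)]; 
    c=C.mean(0); w=np.linalg.svd(C-c)[2][2]; print('cover',len(C),c,w,'std',np.std((C-c)@w), C[:,2].max())
E
```

```text
top0 1 [ 297  143   48   62 1541] [ 0.533 -0.133  0.044] ((537.1663818359375, -135.3318328857422), (85.58024597167969, 128.30862426757812), 78.4000244140625)
top0 2 [345 194   9  22 144] [ 0.463 -0.206  0.021] ((466.7438659667969, -206.04373168945312), (16.818679809570312, 50.62653350830078), 88.380126953125)
lip 191 [ 0.59334329 -0.14633235  0.04525615] ((593.3698120117188, -146.8602294921875), (81.56607818603516, 13.561521530151367), 78.4000244140625) 11.236169803623552
cover 308 [ 0.49032886 -0.12378535  0.11028647] [-0.96733541  0.20578733  0.14803303] std 0.002617754369740033 0.14129876298979283
scene0 1 [ 282  183   80   81 3452] [ 0.515 -0.137  0.055] ((536.2826538085938, -134.61453247070312), (86.6160888671875, 130.25347900390625), 78.02945709228516)
scene0 2 [323 267  22  20 225] [ 0.455 -0.207  0.021] ((461.20892333984375, -204.94139099121094), (19.66788101196289, 41.479766845703125), 89.57176208496094)
lip 208 [ 0.59196606 -0.14738698  0.04423401] ((593.392333984375, -145.31427001953125), (83.11724853515625, 14.33554458618164), 78.51585388183594) 10.66779768571473
cover 1338 [ 0.48890644 -0.12606247  0.09897114] [-0.97159742  0.19729931  0.13065769] std 0.001974897035607914 0.13955738695542091
```

Measured: cassette centre is about (0.5367, -0.135), with the lip direction at about -11.6° in world. The hinge pin is about (0.482, -0.124, 0.036) and the cover stands at about 1.43 rad. The footprint (86x128 mm) and lip height (45 mm) match the given sizes. I'll move behind the cover at height with the fingers shut.

>>> {"method": "apply_moves", "body": {
  "series": [
    [[2.2, 5.6, 0, -5, 1], [4.4, 11.2, 0, -10, 1], [6.6, 16.8, 0, -15, 1], [8.9, 22.4, 0, -20, 1], [11.1, 28, 0, -25, 1], [13.3, 33.6, 0, -30, 1], [15.5, 39.2, 0, -34, 1], [17.2, 43.8, 0, -37, 1], [17.2, 44.8, 0, -37, 1], [17.2, 44.8, 0, -37, 1]]
  ],
  "squeeze": 20
}}

```text
time: 1.4
tool_pos: [0.4401, -0.1166, 0.2312]
ee_rot: [[0.98, -0.199, -0.0], [-0.199, -0.98, -0.0], [-0.0, 0.0, -1.0]]
ft_force: [-1.1, -0.2, 0.9]
grip_width: 0.0
```

```bash
python3 - <<'E'
from h import *
st=read_state(); print(st['time'],st['tool_pos'],st['ee_rot'][:,0],st['grip_width'],st['ft_force'])
s=snap('wrist','wrist1');s=snap('scene','scene1')
E
```

```text
1.4 [ 0.44012456 -0.11655796  0.2312281 ] [ 9.79923573e-01 -1.99373303e-01 -2.75675604e-04] 1.3375016386813826e-05 [-1.06670835 -0.16373763  0.93584687]
```

View pics/wrist1.png

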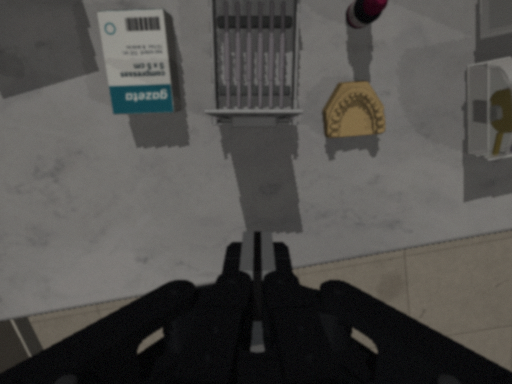

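View pics/scene1.png

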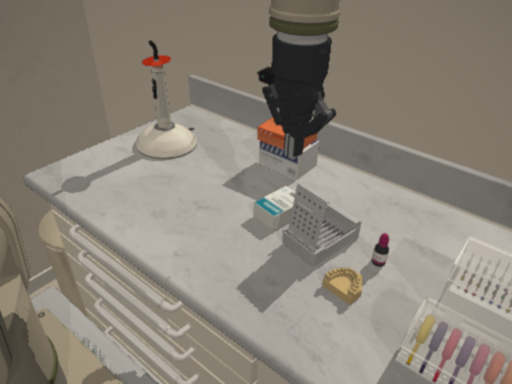

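Wrist view: the tool (col 257) is in line with the cassette (cols 212–300), and the cover is seen edge-on at row ~112. The scene view confirms the tool is behind the cover. Now I'll descend.

>>> {"method": "apply_moves", "body": {
  "series": [
    [[0, 0, -5, 0, 1], [0, 0, -10, 0, 1], [0, 0, -13.2, 0, 1], [0, 0, -13.2, 0, 1]]
  ]
}}

```text
time: 2.0
tool_pos: [0.4384, -0.1174, 0.0975]
ee_rot: [[0.979, -0.202, -0.004], [-0.202, -0.979, 0.001], [-0.005, -0.0, -1.0]]
ft_force: [0.2, -0.4, 1.4]
grip_width: -0.0001
```

```bash
python3 - <<'E'
from h import *
st=read_state(); print(st['time'],st['tool_pos'],st['ft_force'])
s=snap('wrist','wrist2');s=snap('scene','scene2')
B=cv2.resize(s['image'][130:290,220:420],None,fx=4,fy=3.7,interpolation=cv2.INTER_CUBIC);cv2.imwrite('pics/cb2.png',B[:,:,::-1])
# planned TCP path
for off in [11]:
  H=np.array([.4818,-.1237]);u=np.array([.9799,-.1994])
  for th in [1.43,1.3,1.1,.9,.7,.5,.3,.15,.05,0]:
    r=62;cu=r*np.cos(th)-1.5*np.sin(th);z=36+r*np.sin(th)+1.5*np.cos(th)
    if th>.785: # rib corner limit
        cu=min(cu,69*np.cos(th)-10.5*np.sin(th))
    print(th,round(cu-off,1),round(z,1),'shift from standoff cm',np.round((np.r_[H+u*(cu-off)/1000,z/1000]-st['tool_pos'])*100,2))
E
```

```text
2.0 [ 0.43842932 -0.11739485  0.09748389] [ 0.1707629  -0.40345805  1.39438136]
1.43 -11.7 97.6 shift from standoff cm [ 3.19 -0.4   0.01]
1.3 -2.7 96.1 shift from standoff cm [ 4.08 -0.58 -0.13]
1.1 10.9 91.9 shift from standoff cm [ 5.41 -0.85 -0.55]
0.9 23.7 85.5 shift from standoff cm [ 6.66 -1.1  -1.2 ]
0.7 35.5 77.1 shift from standoff cm [ 7.81 -1.34 -2.04]
0.5 42.7 67.0 shift from standoff cm [ 8.52 -1.48 -3.04]
0.3 47.8 55.8 shift from standoff cm [ 9.02 -1.58 -4.17]
0.15 50.1 46.7 shift from standoff cm [ 9.24 -1.63 -5.07]
0.05 50.8 40.6 shift from standoff cm [ 9.32 -1.64 -5.69]
0 51.0 37.5 shift from standoff cm [ 9.33 -1.65 -6.  ]
```

View pics/cb2.png

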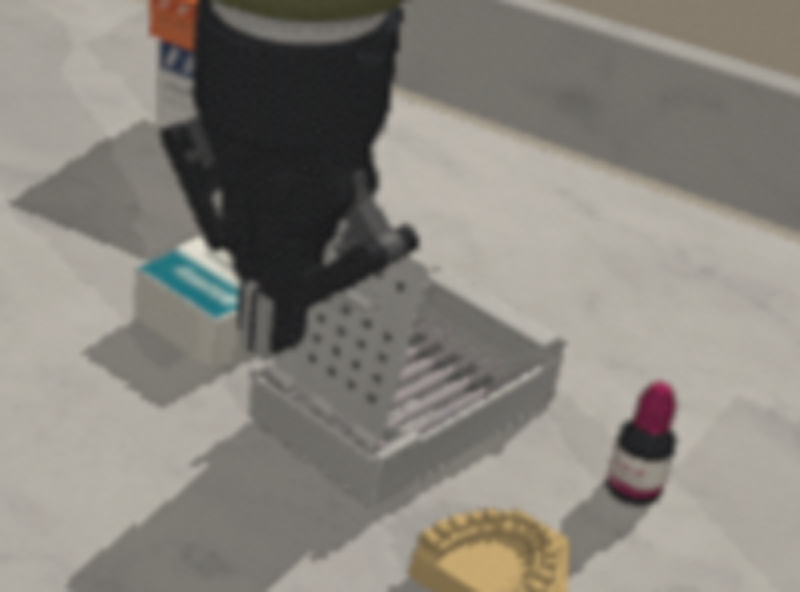

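View pics/wrist2.png

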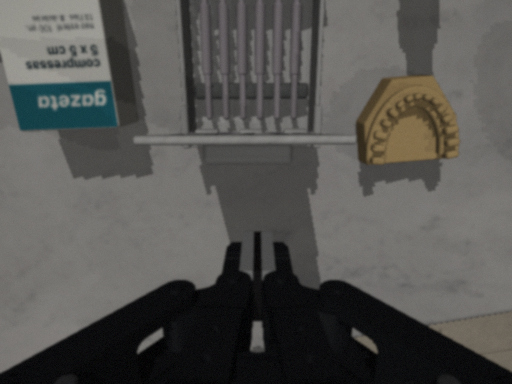

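The tool tip is behind the cover at about rib height (rib line in the wrist view at row ~153, tip row ~235). Next is the first part of the fold, in small steps.

>>> {"method": "apply_moves", "body": {
  "series": [
    [[1, -0.1, 0, 0, 1], [2, -0.2, 0, 0, 1], [3, -0.4, 0, 0, 1], [3.5, -0.5, -0.1, 0, 1], [4, -0.6, -0.2, 0, 1], [4.5, -0.7, -0.4, 0, 1], [5, -0.8, -0.6, 0, 1], [5.4, -0.9, -0.8, 0, 1], [5.8, -1.0, -1.0, 0, 1]]
  ]
}}

```text
time: 3.22
tool_pos: [0.4986, -0.1265, 0.0892]
ee_rot: [[0.98, -0.201, -0.0], [-0.201, -0.98, -0.0], [-0.0, 0.0, -1.0]]
ft_force: [-0.4, 0.5, -0.5]
grip_width: -0.0001
```

```bash
python3 - <<'E'
from h import *
st=read_state(); print(st['time'],st['tool_pos'],st['ft_force'])
s=snap('wrist','wrist3');s=snap('scene','scene3')
B=cv2.resize(s['image'][130:290,220:420],None,fx=4,fy=3.7,interpolation=cv2.INTER_CUBIC);cv2.imwrite('pics/cb3.png',B[:,:,::-1])
E
```

```text
3.225 [ 0.49858808 -0.1265043   0.08918198] [-0.42555648  0.54128221 -0.51949656]
```

View pics/cb3.png

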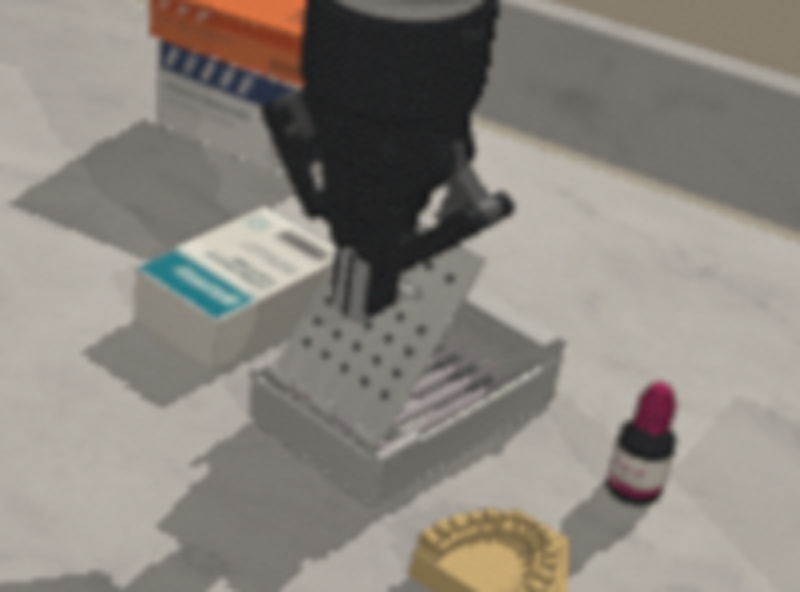

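View pics/wrist3.png

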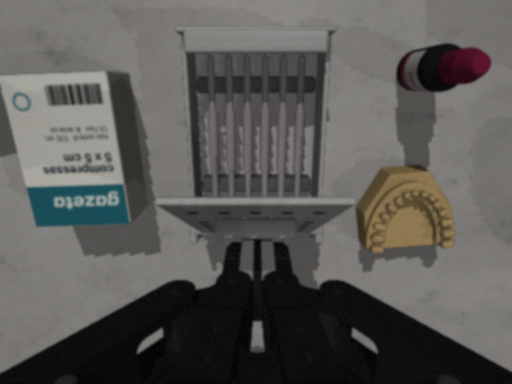

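The cover is folding, now at about 1.05 rad, with the tip near the rib and a low force. Continuing.

>>> {"method": "apply_moves", "body": {
  "series": [
    [[0.4, -0.1, -0.2, 0, 1], [0.8, -0.2, -0.5, 0, 1], [1.2, -0.25, -0.8, 0, 1], [1.5, -0.3, -1.0, 0, 1], [1.8, -0.35, -1.2, 0, 1], [2.0, -0.4, -1.5, 0, 1], [2.2, -0.45, -1.8, 0, 1], [2.4, -0.5, -2.1, 0, 1]]
  ]
}}

```text
time: 4.32
tool_pos: [0.5228, -0.1314, 0.0683]
ee_rot: [[0.98, -0.201, 0.001], [-0.201, -0.98, -0.0], [0.001, -0.0, -1.0]]
ft_force: [0.1, -0.4, 2.1]
grip_width: 0.0003
```

```bash
cat > m.py <<'E'
from h import *
def cov(s,zmin=.050):
    P=pts(s); H=np.array([.4818,-.1237]);u=np.array([.9799,-.1994]);v=np.array([.1994,.9799])
    D=(P[...,:2]-H)*1000; U=D@u; V=D@v; Z=P[...,2]*1000
    return U,V,Z
E
python3 - <<'E'
from m import *
st=read_state(); print(st['time'],st['tool_pos'],st['ft_force'])
s=snap('wrist','wrist4');s=snap('scene','scene4')
B=cv2.resize(s['image'][130:290,220:420],None,fx=4,fy=3.7,interpolation=cv2.INTER_CUBIC);cv2.imwrite('pics/cb4.png',B[:,:,::-1])
for f in ['scene0','scene3','scene4']:
    s=np.load(f'pics/{f}.npz');U,V,Z=cov(s)
    # left part (toward cast, V<-10): plate outer face
    m=(V<-16)&(V>-33)&(U>-6)&(U<100)&(Z>44)&(Z<150)&(s['z_map']>0)
    c=np.c_[U[m],Z[m]]
    vx,vy,x0,y0=cv2.fitLine(c.astype(np.float32),cv2.DIST_HUBER,0,.01,.01).ravel()
    th=np.arctan2(abs(vy),vx*np.sign(vy)); n=np.array([-np.sin(th),np.cos(th)]); d=(np.array([x0,y0])-[0,36])@n
    print(f,m.sum(),'th',th,'face offset from pin',d,'-> shift along u',(1.5-d)/np.sin(th)*1,'far r',np.percentile((c-[0,36])@[np.cos(th),np.sin(th)],99))
E
```

```text
4.325 [ 0.52282524 -0.13142606  0.06834089] [ 0.05756865 -0.41091044  2.14511878]
scene0 392 th 1.4339464 face offset from pin 0.7850442750875573 -> shift along u 0.7217031777466092 far r 102.62773988228965
scene3 525 th 1.0327712 face offset from pin 0.6816415156383755 -> shift along u 0.9529953976840515 far r 102.88801348345335
scene4 496 th 0.56727374 face offset from pin 0.8095019101479011 -> shift along u 1.2850425659237115 far r 101.93122566569106
```

View pics/cb4.png

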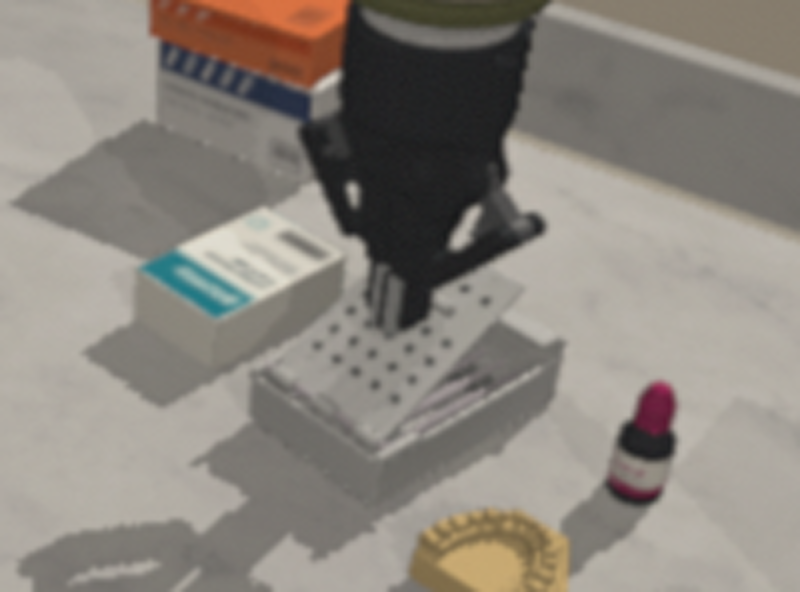

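View pics/wrist4.png

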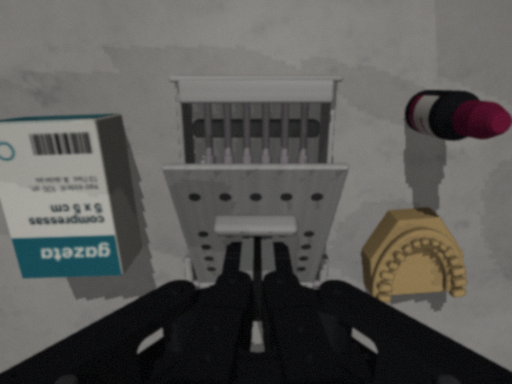

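Cover angle is 0.57 rad, the pin is still within 0.6 mm of its start, and the far edge is at r≈102. The contact sits just short of the rib. I'll press on down towards flat.

>>> {"method": "apply_moves", "body": {
  "series": [
    [[0.3, -0.05, -0.45, 0, 1], [0.5, -0.1, -0.9, 0, 1], [0.7, -0.15, -1.35, 0, 1], [0.8, -0.15, -1.8, 0, 1], [0.85, -0.15, -2.2, 0, 1], [0.9, -0.2, -2.6, 0, 1], [0.9, -0.2, -2.9, 0, 1], [0.9, -0.2, -3.1, 0, 1], [0.9, -0.2, -3.1, 0, 1]]
  ]
}}

```text
time: 5.55
tool_pos: [0.5315, -0.1335, 0.0375]
ee_rot: [[0.98, -0.201, 0.0], [-0.201, -0.98, -0.0], [0.0, 0.0, -1.0]]
ft_force: [0.4, -0.3, 2.9]
grip_width: 0.0004
```

```bash
cat > look.py <<'E'
import sys
from m import *
k=sys.argv[1]
st=read_state(); print(st['time'],st['tool_pos'],st['ft_force'])
s=snap('wrist','wrist'+k);s=snap('scene','scene'+k)
B=cv2.resize(s['image'][150:290,240:400],None,fx=5,fy=4.2,interpolation=cv2.INTER_CUBIC);cv2.imwrite(f'pics/cb{k}.png',B[:,:,::-1])
U,V,Z=cov(s)
m=(V<-16)&(V>-33)&(U>5)&(U<90)&(Z>32)&(Z<150)&(s['z_map']>0)
p=np.polyfit(U[m],Z[m],1); print('cover th',np.arctan(p[0]),'z at pin',p[1],'n',m.sum())
E
python3 look.py 5
```

```text
5.55 [ 0.53146241 -0.13346982  0.03746719] [ 0.35420742 -0.32989769  2.86196574]
cover th -0.4135508661084491 z at pin 92.85684487415047 n 506
```

View pics/cb5.png

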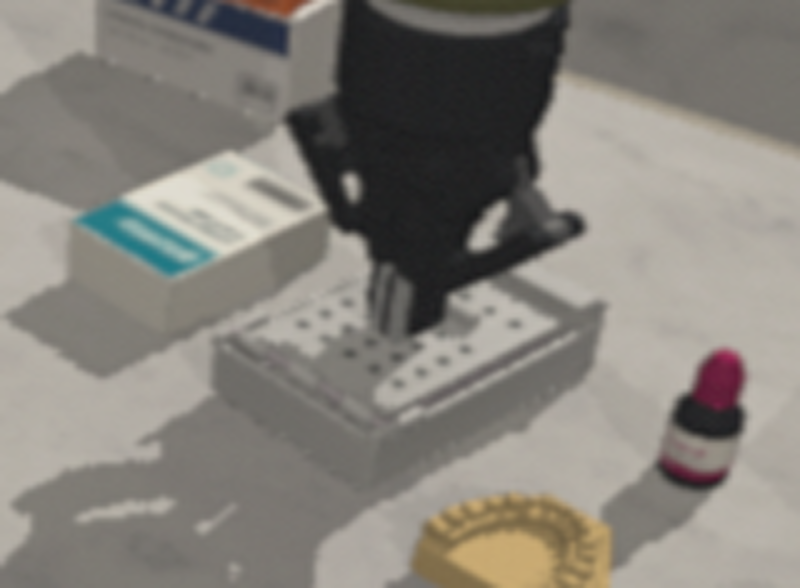

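View pics/wrist5.png

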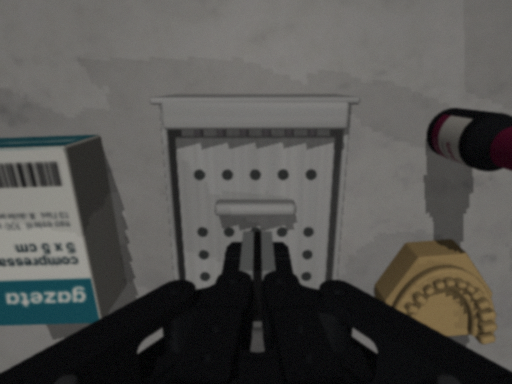

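The cover is down: in the wrist view its edge is at row ~140 with a dark gap to the lip (row ~128), so it isn't slid or on top of the lip. Checking the plane with the gripper points masked out.

```bash
sed -i 's/(Z<150)/(Z<60)/' look.py; python3 - <<'E'
from m import *
for f in ['scene5','wrist5']:
    s=np.load(f'pics/{f}.npz');U,V,Z=cov(s)
    m=(abs(V)<32)&(abs(V)>18)&(U>10)&(U<98)&(Z>33)&(Z<48)&(s['z_map']>0)
    p=np.polyfit(U[m],Z[m],1); print(f,'th',p[0],'z0',p[1],m.sum())
    for a,b in [(10,35),(35,65),(65,80),(80,98)]:
        q=m&(U>a)&(U<b); print(a,b,np.median(Z[q]),q.sum())
s=np.load('pics/wrist5.npz');U,V,Z=cov(s)
r=(abs(V)<15)&(U>60)&(U<85)&(Z>43)&(Z<52); print('rib',r.sum(),np.percentile(U[r],[2,50,98]),np.median(Z[r]))
l=(abs(V)<30)&(U>95)&(U<125)&(Z>42)&(Z<50); print('lip',np.percentile(U[l],[2,50,98]),np.median(Z[l]))
e=(abs(V)<30)&(U>90)&(U<115)&(Z>34)&(Z<41);print('edge',np.percentile(U[e],[50,98]))
E
```

```text
scene5 th -0.00019214840628093902 z0 37.265109142682576 351
10 35 37.33776251737364 133
35 65 37.19287477102418 133
65 80 36.73918287615307 37
80 98 37.19815983693702 48
wrist5 th 0.0016538926874053784 z0 37.71717751636787 7843
10 35 37.71028403629306 422
35 65 37.761599086330975 3197
65 80 37.75107729468666 1793
80 98 37.75114011376224 2431
rib 1193 [60.96043972 73.40171057 76.41535312] 46.402991967611776
lip [108.37707383 114.87293822 121.01461162] 45.258669298113816
edge [ 97.49513333 104.20034941]
```

The cover is flat (angle 0.000, top at z 37.3–37.7, rib top 46.4), with its edge at u≈104 and the lip at 108. I'll keep it pressed and push along towards the rib.

>>> {"method": "apply_moves", "body": {
  "series": [
    [[0, 0, -0.1, 0, 1], [0.2, -0.04, -0.1, 0, 1], [0.4, -0.08, -0.1, 0, 1], [0.6, -0.12, -0.1, 0, 1], [0.8, -0.16, -0.1, 0, 1], [1.0, -0.2, -0.1, 0, 1], [1.2, -0.24, -0.1, 0, 1]]
  ]
}}

```text
time: 6.52
tool_pos: [0.5427, -0.1357, 0.0366]
ee_rot: [[0.98, -0.201, -0.002], [-0.201, -0.98, -0.0], [-0.002, 0.0, -1.0]]
ft_force: [-7.9, 1.7, 11.8]
grip_width: 0.0003
```

```bash
cat > l2.py <<'E'
import sys
from m import *
k=sys.argv[1]
st=read_state(); print(st['time'],st['tool_pos'],st['ft_force'])
s=snap('wrist','wrist'+k);U,V,Z=cov(s)
m=(abs(V)<32)&(abs(V)>18)&(U>10)&(U<98)&(Z>33)&(Z<48)
print('th',np.polyfit(U[m],Z[m],1),m.sum())
t=(np.array(st['tool_pos'][:2])-[.4818,-.1237])@[.9799,-.1994]*1000
print('tcp u',t)
r=(abs(V)<15)&(U>64)&(U<100)&(Z>44.5)&(Z<49); print('rib',r.sum(),np.percentile(U[r],[2,50,98]),np.median(Z[r]))
l=(abs(V)<30)&(U>95)&(U<125)&(Z>42)&(Z<50); print('lip',np.percentile(U[l],[2,50,98]),np.median(Z[l]))
w=(U>105)&(U<125)&(Z>42)&(Z<50);print('lip V',np.percentile(V[w],[2,98]))
E
python3 l2.py 6
```

```text
6.525 [ 0.54268962 -0.13574461  0.03661589] [-7.92088752  1.68009057 11.81480506]
th [-1.88612574e-03  3.75644931e+01] 6279
tcp u 62.06743713404083
rib 1064 [68.58978061 84.04155572 87.21606785] 46.02678717948267
lip [108.41937244 115.13712983 121.16015603] 45.23472134094952
lip V [-97.07879383  39.89178535]
```

View pics/wrist6.png

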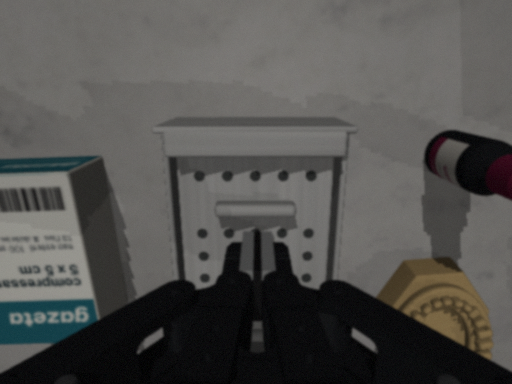

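The tip dragged the cover along by friction. The rib moved 10.7 mm, from u 76.4 to 87.2 (far edge), while the cassette's lip stayed at u 108.4. The edge is now beneath the lip and the cover is flat. I'll lighten the press and slide the tip up to the rib, so the rib itself is pushed fully home.

>>> {"method": "apply_moves", "body": {
  "series": [
    [[-0.05, 0.01, -0.02, 0, 1], [-0.05, 0.01, 0.06, 0, 1], [0.1, -0.02, 0.06, 0, 1], [0.2, -0.04, 0.06, 0, 1], [0.3, -0.06, 0.06, 0, 1], [0.4, -0.08, 0.06, 0, 1], [0.5, -0.1, 0.06, 0, 1]]
  ]
}}

```text
time: 7.45
tool_pos: [0.5472, -0.1367, 0.0368]
ee_rot: [[0.98, -0.201, -0.003], [-0.201, -0.98, 0.0], [-0.003, 0.0, -1.0]]
ft_force: [-5.2, 0.4, 7.3]
grip_width: -0.0004
```

```bash
python3 l2.py 7
```

```text
7.45 [ 0.54719394 -0.1366911   0.03681549] [-5.21293976  0.44119552  7.31656382]
th [1.65022130e-04 3.75440961e+01] 5681
tcp u 66.66994984241974
rib 1052 [73.20880606 84.15511123 87.38629372] 46.14016324203065
lip [108.80816841 115.24320923 121.17726744] 45.22924646659449
lip V [-97.33320359  40.02820944]
```

View pics/wrist7.png

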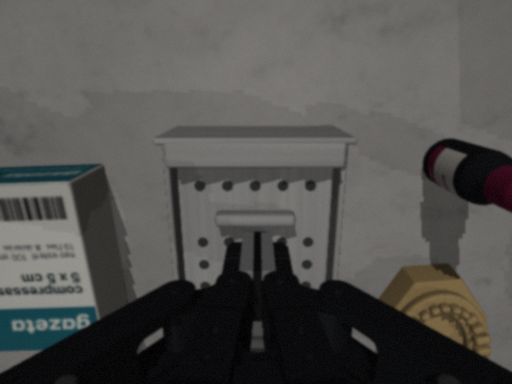

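The tip is close behind the rib (tip row ~232, rib row ~226), and the rib and cassette haven't moved. I'll lighten further and touch the rib.

>>> {"method": "apply_moves", "body": {
  "series": [
    [[-0.05, 0.01, 0.05, 0, 1], [0.1, -0.02, 0.05, 0, 1], [0.2, -0.04, 0.05, 0, 1], [0.3, -0.06, 0.05, 0, 1], [0.4, -0.08, 0.05, 0, 1], [0.45, -0.09, 0.05, 0, 1]]
  ]
}}

```text
time: 8.25
tool_pos: [0.5512, -0.1375, 0.0368]
ee_rot: [[0.98, -0.201, -0.004], [-0.201, -0.98, 0.0], [-0.004, 0.0, -1.0]]
ft_force: [-9.2, 1.8, 6.2]
grip_width: -0.0
```

```bash
python3 l2.py 8
```

```text
8.25 [ 0.55119975 -0.1374856   0.03680761] [-9.17570085  1.78905958  6.21543086]
th [1.81745051e-03 3.74469182e+01] 5139
tcp u 70.75366021481325
rib 1052 [77.24914538 84.16792405 87.40340472] 46.17713914562451
lip [108.85941475 115.39566892 121.25245489] 45.20924946205082
lip V [-97.45472527  40.03934812]
```

Horizontal force rose beyond sliding friction, so the rib is in contact. It doesn't move further, at u 87.4, for 11.0 mm total travel, so it's on the stop. I'll ease off the push slightly and then lift straight up.

>>> {"method": "apply_moves", "body": {
  "series": [
    [[-0.05, 0.01, 0, 0, 1], [-0.07, 0.02, 0, 0, 1], [-0.07, 0.02, 0.05, 0, 1], [-0.07, 0.02, 0.3, 0, 1], [-0.07, 0.02, 1.2, 0, 1], [-0.07, 0.02, 3, 0, 1], [-0.07, 0.02, 6, 0, 1], [-0.07, 0.02, 9, 0, 1]]
  ]
}}

```text
time: 9.3
tool_pos: [0.5531, -0.1376, 0.1301]
ee_rot: [[0.98, -0.2, 0.003], [-0.2, -0.98, -0.001], [0.003, 0.0, -1.0]]
ft_force: [0.1, -1.2, 0.4]
grip_width: -0.0002
```

```bash
python3 l2.py 9; python3 look.py 9
```

```text
9.3 [ 0.55311816 -0.13760298  0.1300579 ] [ 0.08748313 -1.18165673  0.38735709]
th [2.77199186e-02 3.77117130e+01] 3456
tcp u 72.6569208997474
rib 252 [81.84388769 85.51808784 87.16451419] 48.24388584547266
lip [108.19063467 114.81442151 121.02330167] 45.223492334902275
lip V [-95.42117002  40.22389306]
9.35 [ 0.55517227 -0.13787888  0.13438382] [ 2.04201621 -0.75137476  4.26474354]
cover th 0.031068087252024326 z at pin 37.17998102603061 n 295
```

View pics/wrist9.png

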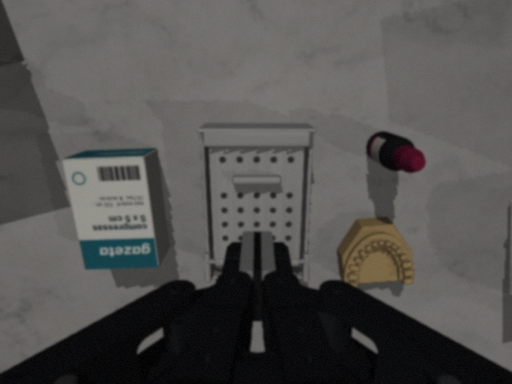

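View pics/cb9.png

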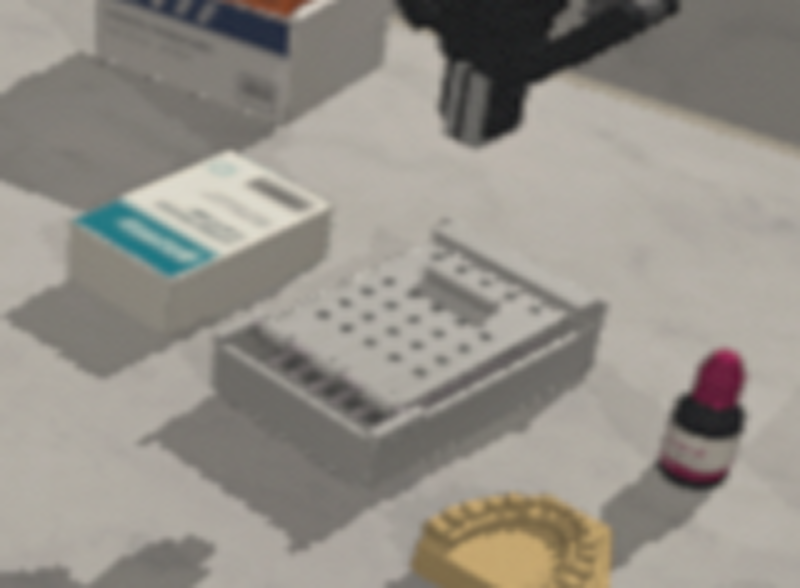

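The cover stays shut at 0.03 rad, the stated lip-held rest angle. The edge is under the lip, the cassette hasn't moved and the bystanders are untouched. I'll raise the arm clear and take a last look before handing in.

>>> {"method": "apply_moves", "body": {
  "series": [
    [[0, 0, 3, 0, 1], [0, 0, 6, 0, 1], [0, 0, 8, 0, 1], [0, 0, 8, 0, 1], [0, 0, 8, 0, 1], [0, 0, 8, 0, 1]]
  ]
}}

```text
time: 10.2
tool_pos: [0.5517, -0.1375, 0.2063]
ee_rot: [[0.98, -0.201, -0.002], [-0.201, -0.98, 0.0], [-0.002, -0.0, -1.0]]
ft_force: [-0.5, -0.7, -0.9]
grip_width: -0.0001
```

```bash
python3 - <<'E'
from m import *
s=snap('wrist','wrist10');U,V,Z=cov(s)
m=(abs(V)<32)&(abs(V)>20)&(U>15)&(U<100)&(Z>33)&(Z<48)
print('th',np.polyfit(U[m],Z[m],1),m.sum())
l=(abs(V)<30)&(U>104)&(U<125)&(Z>42)&(Z<50); print('lip',np.percentile(U[l],[2,98]))
r=(abs(V)<15)&(U>76)&(U<95)&(Z>45)&(Z<52); print('rib',np.percentile(U[r],[2,98]))
print(finish_job()); st=read_state(); print(st['time'],st['ft_force'])
E
```

```text
th [3.19104064e-02 3.74393339e+01] 1996
lip [109.01180436 120.79770909]
rib [81.74263597 87.11087716]
the job is handed in; nothing more can be done
None
the job is handed in; nothing more can be done
```

The cassette is shut: the cover stayed down after I lifted the arm clear, and I handed the job in at about 10.2 s.

**What I did:** with the fingers closed, I folded the cover flat, kept it pressed and slid it until its edge was under the lip. Then I pushed on the rib, lightened the push and lifted straight up.

**Last checks:**
- **Cover:** it rests at about 0.032 rad, which matches the stated angle when held by the lip alone.
- **Slide:** the rib moved about 11.0 mm (±1 mm measuring error) and would not go further when pushed, so it is on the stop.
- **Cassette:** the lip measured within about 1 mm of its earlier position, so it did not move noticeably.
- **Bystanders:** I saw no change to the carton, cast or bottle in the pictures, but did not measure them.

**What differed from plan:** while I pressed with about 12 N, the fingertip's friction carried the cover nearly the whole way home before it reached the rib. The rib contact only confirmed the end stop. The sideways push peaked at about 9 N while I was also pressing down. That is above the 6 N the feet are rated to hold.

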